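# Advance the letter slide by one turn and lock it

## Task

With the fingertips only, push the hand wheel of the letter slide clockwise (seen from above) by its red upright handle through exactly one full turn, so that the handle ends where it stands now and the wooden letter has advanced one step. Then push the black-knobbed lock lever round towards the robot until it meets its stop. Do not grip or lift anything, keep the lock lever back until the turn is done, leave the letter riding on its carriage and do not disturb the other things on the table; finish clear of everything.

Things in the scene. Friction and masses are not known exactly. Their poses are not given: they have to be found in the camera images.
- slide_base: fixed letter slide: grey base plate 110 x 360 mm, 12 mm thick. Origin at the centre of its underside; x away from the robot (yaw up to 10 degrees either way), y along its length: hand wheel at y = -100 mm (gearbox under it 72 x 84 mm, 47 mm high), carriage near +10, lock lever at +140. A fixed pointer arm, 83 mm high, reaches over the carriage at y = +28 from a post at x = +46 mm
- wheel_centre (a point): centre of the steel hand wheel at the top of its hub, on its upright axis, 74 mm above the table. The rim is a round bar 12 mm thick, 102 mm over all, its top 70 mm above the table; three spokes
- wheel_handle (a point): middle of the upright red handle of the wheel, 91 mm above the table: a cylinder 16 mm in diameter, standing on the rim at 45 mm from the wheel axis, from 73 to 109 mm above the table. Turns with the wheel. It can stand in any direction over about 150 degrees, mostly to the far side of the wheel
- wheel (a joint): angle of the hand wheel in rad, growing clockwise seen from above; starts anywhere from -1.3 to 1.3. One turn is 6.283 more than at the start. At 0 the handle lies in the base's +x direction from the axis. Turns freely on from -1.8 to 14.0 with light friction (2 to 3 N at the handle) and stays where it is left; each turn moves the carriage 20 mm away from the wheel
- lever_pivot (a point): top of the upright pivot of the lock lever, 51 mm above the table
- lever_knob (a point): middle of the black upright knob at the end of the lock lever: a cylinder 16 mm in diameter at 45 mm from the pivot, from 43 to 73 mm above the table. The lever arm under it is a bar 10 mm thick, its top 50 mm above the table. Turns with the lever
- lock_lever (a joint): angle of the lock lever in rad: at 0 (free) it points along the base's +y, away from the wheel; it grows counter-clockwise seen from above to 1.45 (locked, at its stop) where it points across the base towards the robot. Starts from 0 to 0.3; moves with 1 to 2 N at the knob and stays where it is left. It does not hold or move the wheel
- carriage_top (a point): centre of the top face of the aluminium carriage (60 x 56 mm), 43 mm above the table; its axes are those of the base
- letter_centre (a point): centre of the wooden letter, a round ring of 45 x 46 mm, 13 mm high, lying loose on the carriage
- enamel_1: yellow paint tin, 63 mm in diameter, 56 mm high, standing beside the wheel end of the slide; origin at the centre of its underside. A bystander, to be left alone
- tape_roll: roll of masking tape lying flat, 104 mm across, 25 mm high; origin at the centre of its underside. A bystander
- jar: glass jar with red lid, 62 mm in diameter, 86 mm high; origin at the centre of its underside. A bystander
- paint_brush: green paint brush lying flat, 189 mm long; a bystander
- brush_tin: tin with brushes in it, 78 mm in diameter, 227 mm high; origin at the centre of its underside. A bystander
There are look-alikes about, which are no part of the job. What is shaped like the part that bears letter_centre but pink is not meant.

How it is judged:
On the way, in this order (a step that is already met when the one before it is completed fails the run):
1. the wheel has been pushed one full turn clockwise, the handle back where it began, with the lock lever still free (value of joint wheel between 4.2 and 8.5 rad and distance of wheel_handle from where it was at the start of the episode below 0.008 m and value of joint lock_lever below 0.6 rad), for 0.3 s.
2. the lock lever has been pushed to its stop (value of joint lock_lever above 1.3 rad), for 0.2 s.
At the end, for the whole second after the job is handed in: The wheel stands one full turn clockwise from its start (not none, not two), its handle within 8 mm (10 degrees) of where it began, and at rest; the lock lever is at least 1.3 rad over, at its stop; the letter lies flat on the carriage within 18 mm of its centre (value of joint wheel between 4.2 and 8.5 rad and distance of wheel_handle from where it was at the start of the episode below 0.008 m and velocity of joint wheel between -0.05 and 0.05 rad/s and value of joint lock_lever above 1.3 rad and horizontal distance between letter_centre and carriage_top below 0.018 m and z of letter_centre in the frame of carriage_top between 0.003 and 0.012 m); the robot touches nothing.
It fails at once if the wheel handle is gripped or forced (over 40 N from the fingers on the wheel) (contact force between the fingers and wheel above 40 N).
It fails at once if the lock lever is locked while the wheel is short of its turn (value of joint lock_lever above 0.9 rad and distance of wheel_handle from where it was at the start of the episode above 0.02 m).
It fails at once if the letter is lifted or knocked off the carriage (z of letter_centre in the frame of carriage_top above 0.015 m or horizontal distance between letter_centre and carriage_top above 0.025 m).
It fails at once if a bystander is disturbed (moved over 15 mm) (distance of any of enamel_1, tape_roll, jar, paint_brush, brush_tin from where it was at the start of the episode above 0.015 m).
It also fails if it takes over 72 s, if anything falls off the work surface, if the arm or the gripper's body presses on something with over 40 N, if the wrist force passes 120 N, or if a joint passes its speed limit or range.

## Robot

A 6-joint arm with a two-finger parallel gripper is mounted at the origin on a cart in front of the work surface, level with it; the furniture and walls round the work are solid. World frame = base frame: x ahead of the robot, y to its left, z up, the work surface at z = 0. Lengths are in m, angles in rad, forces in N, time in s.
With the tool pointing down it reaches from about 0.225 to 0.875 m from the base axis. Payload 3.4 kg.
Tool frame: the origin (TCP) lies midway between the tips of the shut fingers; the grasp point (between the pads) lies 19 mm behind it; x points along the fingers, z is the direction in which the jaws open and shut, and the axes are right-handed (so a half turn about x gives the same grasp; the last joint's range is limited). The gripper opens to 85 mm and grips with 20 to 120 N. Pads are 22 mm wide; open, the fingers measure 114 mm over their backs; the gripper's body (76 mm by 85 mm) begins 54 mm behind the grasp point. The pads swing forward as they close: fully open they stand 13 mm farther back than shut.
Start: joints at [-1.421, 0.276, 1.505, -0, 1.361, -0.121], TCP at [0.154, -0.554, 0.231] pointing down, gripper open.
Joint ranges: [-2.89, 2.89], [-0.75, 2.08], [0.22, 2.7], [-1.18, 4.32], [0.11, 2.71], [-2.7, 2.7]. Speed limits (rad/s): [2.57, 2.57, 3.14, 3.14, 3.14, 3.14].

## Interface

Orientations are given as a unit quaternion [w, x, y, z].
In Python, from rig import manip, eyes gives the robot as it stands. The module is installed in compiled form; this text tells all that it offers.
- The arm moves only by the shell command python3 -m crank 'ROWS' [FORCE]. ROWS is JSON, a list of rows, each a list of 7 numbers: the shift along the tool's x, y, z in cm, then the turn, a rotation vector about the tool's x, y, z in degrees, then the finger opening in cm, from 0 to 8.54. A call has 1 to 5 rows; each row is the pose to reach, as a shift and turn from the pose commanded when the call began, along the tool's axes at that moment; what a row does not reach only later rows make up. A row lasts 1/8 s, in which the tool goes at most 62.5 mm and 10.7 degrees, less where a joint would pass 70% of its speed; a pose out of reach is approached as far as the arm can. A call with a gripper value outside its range is refused whole. The fingers move at their own pace and stop on an object; FORCE is the grip in N (left out, the last holds). Time passes only in rows, so rows that repeat a pose let the fingers close. It gives the time, the measured TCP pose, the force and the opening at its end, in the units of the state.
- manip.get_state(): the state, without advancing time (a new reading comes with each control period).
- eyes.get_image(name): name is "scene" or "top"; returns a dict with "color" (480x640x3 uint8, blue, green, red), "z_map" (480x640 float32, m along the optical axis (not along the pixel's ray), 0 where there is no reading), "vertical_fov" (degrees; the focal length in pixels is half the picture's height over the tangent of half this angle, whatever the lens; pixels are square), "cx", "cy" (the principal point, pixels), "dist" ([k1, k2, p1, p2, k3] as OpenCV has them; the pictures are not rectified), "eye" and "attitude" of the camera in the world. Camera axes: x right, y up, looking along -z (the intrinsics and any distortion apply to the point x, -y, -z); pixel columns grow to the right and rows downward; lengths in m; the calibration is good to about 2 mm. A picture is of the moment at which its call begins.
- manip.sign_off(): hands the job in, once; it reports no verdict.
The state is a dict: "clock": time; "qpos": joint angles; "qd": joint speeds; "effort": joint torques, N m; "position": TCP position; "ee_rot": TCP orientation; "contact_force": force on the tool from outside, world axes, zero at the start; "moment": the same for the moment, N m; "width": finger opening in m.
Only numpy, scipy, OpenCV 4.12 (cv2) and the standard library are available. Lean on these libraries where they do the work, as an engineer would, in place of code of your own. Each camera call takes 0.05 s, during which the arm holds its last target.

## Working session

There is one attempt and no reset: what is moved stays moved. The work goes in short steps, Python scripts to look and compute and a shell command to move; the robot and the scene stay as the last step left them, time stands still between calls to the robot, and variables do not carry over. Pictures are saved under pics/ and viewed, and the job is handed in when it is done.

```bash
mkdir -p pics
cat > h.py <<'E'
import numpy as np,cv2
from rig import manip,eyes
from scipy.spatial.transform import Rotation as R
def rot(q): return R.from_quat([q[1],q[2],q[3],q[0]]).as_matrix()
def K(im):
    f=240/np.tan(np.radians(im["vertical_fov"])/2)
    return np.array([[f,0,im["cx"]],[0,f,im["cy"]],[0,0,1.]])
def att(im):
    a=np.array(im["attitude"],float)
    return rot(a) if a.size==4 else a.reshape(3,3)
def ray(im,u,v):
    p=cv2.undistortPoints(np.array([[[u,v]]],float),K(im),np.array(im["dist"],float))[0,0]
    return att(im)@np.array([p[0],-p[1],-1.])
def at_z(im,u,v,z):
    d=ray(im,u,v);e=np.array(im["eye"]);return e+d*(z-e[2])/d[2]
def at_d(im,u,v):
    return np.array(im["eye"])+ray(im,u,v)*im["z_map"][int(round(v)),int(round(u))]
def proj(im,P):
    c=att(im).T@(np.array(P)-np.array(im["eye"]))
    c=np.array([c[0],-c[1],-c[2]])
    return cv2.projectPoints(c.reshape(1,1,3),np.zeros(3),np.zeros(3),K(im),np.array(im["dist"],float))[0].ravel()
E
python3 - <<'E'
from h import *
import pickle
print(manip.get_state())
for n in("scene","top"):
    im=eyes.get_image(n);cv2.imwrite(f"pics/{n}0.png",im["color"]);pickle.dump(im,open(n+"0.pkl","wb"))
    print(n,im["eye"],im["attitude"],im["vertical_fov"],im["cx"],im["cy"],im["dist"])
E
```

```text
{'clock': 0.0, 'qpos': array([-1.42104373e+00,  2.76572813e-01,  1.50613730e+00, -2.65783876e-06,
        1.36072252e+00, -1.21015755e-01]), 'qd': array([ 4.12160963e-04,  6.50771221e-05,  1.73886434e-03,  4.87801335e-04,
       -7.42921281e-04, -9.52524572e-06]), 'effort': array([-1.16969622e-03, -4.16781521e+01, -2.45807701e+01,  1.70936801e-04,
        1.12358818e-02,  1.37963309e-05]), 'position': array([ 0.15370015, -0.55351533,  0.23045072]), 'ee_rot': array([ 0.56244295,  0.42839163,  0.56337735, -0.42748627]), 'contact_force': array([ 0.52512085, -0.02131901,  0.36728996]), 'moment': array([-0.00790278, -0.00901853,  0.00180847]), 'width': 0.08523834591303818}
scene [-0.22404312  0.24352694  0.81998418] [-0.4338215  -0.1901092   0.36950936  0.79944995] 49.220046459707504 316.7793720347502 234.3620546442532 [-0.0280166  0.         0.         0.         0.       ]
top [ 0.26044629 -0.24390201  1.31710539] [ 0.70621302  0.0604731  -0.05644894 -0.70314983] 47.89773436320641 322.67292695509605 241.88095584127788 [0.00147064 0.         0.         0.         0.        ]
```

View pics/scene0.png

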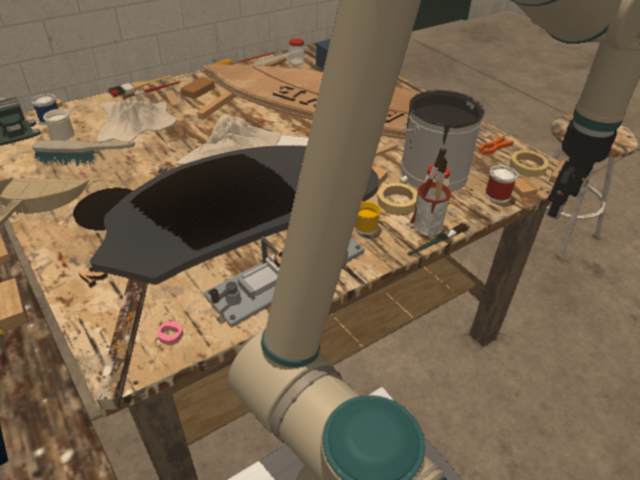

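View pics/top0.png

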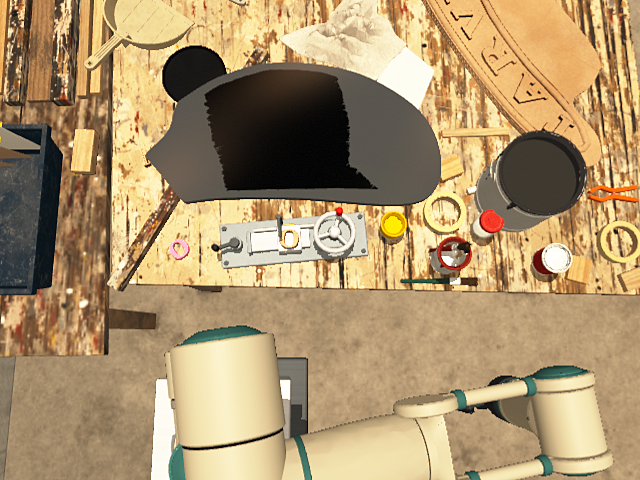

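The top view shows the slide at about (295,240), with the wheel at (335,232), the red handle at (339,211), the letter ring at (289,237) and the lever knob at (216,248). The pink ring at (178,248) is the look-alike. I'll enlarge this area.

Run:
```python
from h import *
import pickle
im=pickle.load(open("top0.pkl","rb"))
c=im["color"][195:280,205:405];cv2.imwrite("pics/c0.png",cv2.resize(c,None,fx=4,fy=4,interpolation=cv2.INTER_CUBIC))
```

```text
(no output)
```

View pics/c0.png

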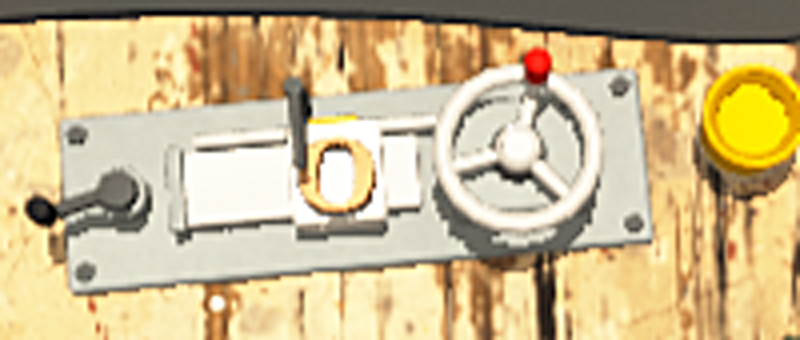

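Enlarged crop, in crop pixels: hub (517,147), red handle top (538,64), lever pivot (118,190), black knob (40,208). The plate corners are (62,120), (637,70), (651,240) and (73,293). The wooden ring at (338,174) is on the carriage. The pink ring is not on the slide, so it isn't the one meant.

```bash
cat > m.py <<'E'
from h import *
import pickle
im=pickle.load(open("top0.pkl","rb"))
def f(x,y,z): return at_z(im,205+(x+.5)/4-.5,195+(y+.5)/4-.5,z)
hub=f(517,147,.074);han=f(538,64,.109);pv=f(118,190,.051);kn=f(40,208,.073);tin=f(752,116,.056);let=f(338,174,.056)
cs=[f(62,120,.012),f(637,70,.012),f(651,240,.012),f(73,293,.012)]
if __name__=="__main__":
    for n in"hub han pv kn tin let".split(): print(n,globals()[n].round(4))
    print(np.round(cs,4))
    print([np.linalg.norm(cs[i]-cs[i-1]).round(4) for i in range(4)])
    C=np.mean(cs,0); e=(cs[0]-cs[1]+cs[3]-cs[2])[:2]; e/=np.linalg.norm(e); print("C",C,"ydir",e, "yaw",np.degrees(np.arctan2(-e[0],e[1])))
    ex=np.array([e[1],-e[0]])
    for n in"hub han pv kn let".split():
        d=globals()[n][:2]-C[:2];print(n,d@ex,d@e)
    print("r",np.linalg.norm((han-hub)[:2]),np.linalg.norm((kn-pv)[:2]))
    d=(han-hub)[:2];print("wheel",-np.degrees(np.arctan2(d@e,d@ex))); d=(kn-pv)[:2];print("lever",np.degrees(np.arctan2(-d@ex,d@e)))
    for u,v in [(335,233),(394,222),(300,261),(280,268),(491,220),(440,235),(200,262),(330,206),(340,205),(345,200),(290,195)]: print(u,v,at_d(im,u,v).round(3))
    z=im["z_map"]
E
python3 m.py
```

```text
hub [ 0.4931 -0.2624  0.074 ]
han [ 0.5349 -0.2738  0.109 ]
pv [ 0.4706 -0.0256  0.051 ]
kn [0.4561 0.0158 0.073 ]
tin [ 0.5158 -0.4023  0.056 ]
let [ 0.4798 -0.1566  0.056 ]
[[ 0.5206  0.017   0.012 ]
 [ 0.5534 -0.3374  0.012 ]
 [ 0.4474 -0.3451  0.012 ]
 [ 0.4134  0.0064  0.012 ]]
[np.float64(0.1077), np.float64(0.3559), np.float64(0.1063), np.float64(0.3531)]
C [ 0.48371472 -0.16474586  0.012     ] ydir [-0.09414698  0.99555831] yaw 5.402225530135605
hub 0.00019422893342111775 -0.09810251412513465
han 0.040729357114161265 -0.11341339419962455
pv -7.757638865913656e-06 0.13972477484355075
kn -0.01051730372047226 0.1823085427467768
let -0.0030945893561851127 0.008427914753668582
r 0.043330355009905536 0.043861461987458106
wheel 20.692493654759772
lever 13.86339043041187
335 233 [ 0.489 -0.265  0.076]
394 222 [ 0.523 -0.408  0.038]
300 261 [ 0.432 -0.18   0.003]
280 268 [ 0.416 -0.131 -0.005]
491 220 [ 0.519 -0.627  0.086]
440 235 [ 0.5   -0.527 -0.004]
200 262 [ 0.43   0.067 -0.005]
330 206 [ 0.572 -0.254 -0.001]
340 205 [ 0.573 -0.279  0.005]
345 200 [ 0.573 -0.289  0.055]
290 195 [ 0.584 -0.157  0.059]
```

Run:
```python
from h import *
import pickle
im=pickle.load(open("top0.pkl","rb"))
for u,v in [(170,140),(200,180),(250,195),(300,200),(380,195),(420,170),(400,120),(300,130),(190,70),(455,245),(280,80),(360,100)]: print(u,v,at_d(im,u,v).round(3), im["z_map"][v,u])
s=manip.get_state();print(rot(s["ee_rot"]).round(3))
im=pickle.load(open("scene0.pkl","rb"))
for u,v in [(120,250),(200,260),(330,150),(355,190),(150,160)]: print(u,v,at_d(im,u,v).round(3), im["z_map"][v,u])
cv2.imwrite("pics/c1.png",cv2.resize(im["color"][130:350,60:400],None,fx=2.3,fy=2.3,interpolation=cv2.INTER_CUBIC))
```

```text
170 140 [0.721 0.137 0.061] 1.317488
200 180 [0.621 0.061 0.057] 1.3043617
250 195 [ 0.26  -0.244  1.317] 0.0
300 200 [ 0.587 -0.178 -0.003] 1.3561927
380 195 [ 0.586 -0.373  0.055] 1.2978464
420 170 [ 0.649 -0.471  0.054] 1.3088573
400 120 [ 0.776 -0.425  0.054] 1.3298786
300 130 [ 0.749 -0.179  0.057] 1.3235002
190 70 [ 0.935  0.113 -0.001] 1.4135026
455 245 [ 0.447 -0.522  0.168] 1.1626122
280 80 [ 0.88  -0.128  0.055] 1.3474025
360 100 [ 0.829 -0.327  0.051] 1.3417856
[[-0.     0.964  0.267]
 [ 0.002  0.267 -0.964]
 [-1.     0.    -0.002]]
120 250 [0.688 0.131 0.056] 1.1178695
200 260 [ 0.58  -0.005  0.044] 1.1155946
330 150 [ 0.175 -0.044  0.516] 0.5707132
355 190 [ 0.154 -0.066  0.467] 0.599647
150 160 [ 1.079e+00 -6.700e-02  1.000e-03] 1.4818964
```

View pics/c1.png

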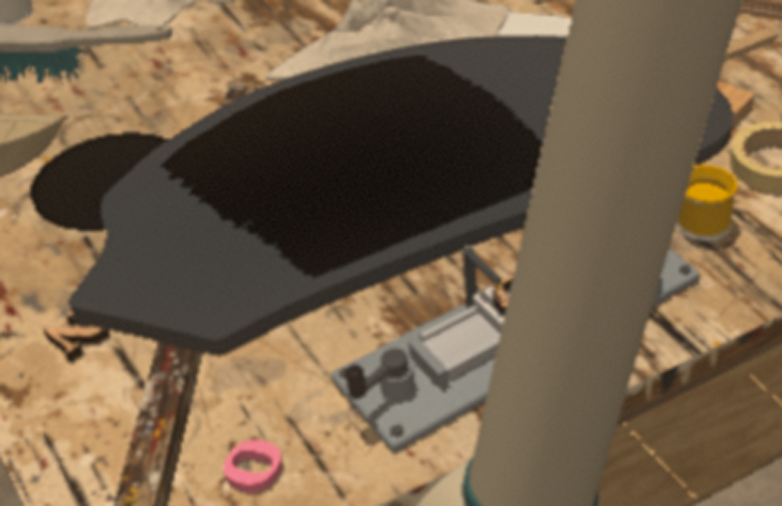

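The geometry agrees: the radii come out at 43–44 mm, the plate fits, wheel angle is about +0.36 rad and lever about 0.24. The dark board is only 56 mm high, so it's out of the way. The arm moves to the near side first, squaring the tool and shutting the fingers.

```bash
python3 -m crank '[[0,5,-6,8,0,0,0],[0,10,-12,15.5,0,0,0],[0,14,-18,15.5,0,0,0],[0,16.8,-24.8,15.5,0,0,0],[0,16.8,-24.8,15.5,0,0,0]]' 20; python3 -m crank '[[0,0,0,0,0,0,0],[0,0,0,0,0,0,0]]'
python3 - <<'E'
from h import *
print(rot(manip.get_state()["ee_rot"]).round(4), manip.get_state()["qpos"])
from m import *
for n,a in(("start",np.radians(-15.3+45)),):
    print(hub[:2]+.045*np.array([np.cos(a),np.sin(a)]))
E
```

```text
clock: 0.72
position: [0.2493, -0.2674, 0.2309]
ee_rot: [0.5, 0.5, 0.5, -0.5]
contact_force: [0.8, -0.5, 1.1]
width: 0.0
clock: 0.98
position: [0.2495, -0.2707, 0.2315]
ee_rot: [0.501, 0.499, 0.5, -0.5]
contact_force: [0.3, -0.1, 0.1]
width: -0.0001
[[ 3.0e-04  1.0e+00  1.0e-03]
 [-1.5e-03  1.0e-03 -1.0e+00]
 [-1.0e+00  3.0e-04  1.5e-03]] [-1.01518630e+00 -4.59921208e-02  1.88505590e+00 -5.69461488e-04
  1.30114210e+00  5.54752742e-01]
[ 0.53223256 -0.24009871]
```

```bash
python3 -m crank '[[0,6,-1,0,0,0,0],[1,12,-2,0,0,0,0],[3,18,-3.4,0,0,0,0],[5,24,-3.4,0,0,0,0],[7,28.2,-3.4,0,0,0,0]]'; python3 -m crank '[[0,0,0,0,0,0,0],[0,0,0,0,0,0,0]]'
python3 - <<'E'
from h import *
im=eyes.get_image("top");cv2.imwrite("pics/t1.png",cv2.resize(im["color"][175:300,195:415],None,fx=3.6,fy=3.6,interpolation=cv2.INTER_CUBIC))
E
```

```text
clock: 1.6
position: [0.5344, -0.2378, 0.1598]
ee_rot: [0.5, 0.5, 0.5, -0.5]
contact_force: [-0.6, 0.8, 0.7]
width: 0.0001
clock: 1.85
position: [0.5308, -0.2372, 0.1604]
ee_rot: [-0.499, -0.5, -0.5, 0.501]
contact_force: [-0.6, -0.1, -0.0]
width: -0.0003
```

View pics/t1.png

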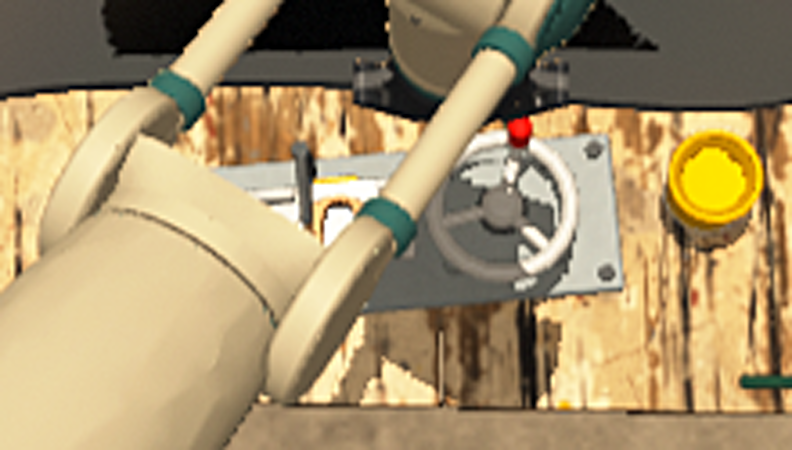

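```bash
python3 -m crank '[[4,0,0,0,0,0,0],[7.8,0,0,0,0,0,0],[7.8,0,0,0,0,0,0],[7.8,0,0,0,0,0,0]]'
cat > way.py <<'E'
# waypoints on the circle, printed in tool cm (y=dX, z=-dY) per group of 5, relative to the previous group's end
import numpy as np
H=np.array([.493,-.263]);r=.045
p0=np.array([.531,-.237])
a=33-np.array([0]+[8]*0)
ang=33.
for g in range(9):
    row=[]
    for k in range(5):
        ang-=8; p=H+r*np.array([np.cos(np.radians(ang)),np.sin(np.radians(ang))])
        d=(p-p0)*100; row.append([0,round(d[0],2),round(-d[1],2)])
    print(g,ang,p.round(4),row); p0=np.array(p0)+np.array([row[-1][1],-row[-1][2]])/100
E
python3 way.py
```

```text
clock: 2.4
position: [0.5318, -0.2372, 0.0852]
ee_rot: [0.501, 0.5, 0.499, -0.5]
contact_force: [0.9, -0.0, 1.1]
width: -0.0001
0 -7.0 [ 0.5377 -0.2685] [[0, np.float64(0.28), np.float64(0.7)], [0, np.float64(0.5), np.float64(1.28)], [0, np.float64(0.64), np.float64(1.9)], [0, np.float64(0.7), np.float64(2.52)], [0, np.float64(0.67), np.float64(3.15)]]
1 -47.0 [ 0.5237 -0.2959] [[0, np.float64(-0.12), np.float64(0.61)], [0, np.float64(-0.33), np.float64(1.21)], [0, np.float64(-0.61), np.float64(1.77)], [0, np.float64(-0.97), np.float64(2.28)], [0, np.float64(-1.4), np.float64(2.74)]]
2 -87.0 [ 0.4954 -0.3079] [[0, np.float64(-0.49), np.float64(0.4)], [0, np.float64(-1.03), np.float64(0.72)], [0, np.float64(-1.6), np.float64(0.96)], [0, np.float64(-2.21), np.float64(1.13)], [0, np.float64(-2.83), np.float64(1.2)]]
3 -127.0 [ 0.4659 -0.2989] [[0, np.float64(-0.63), np.float64(-0.01)], [0, np.float64(-1.25), np.float64(-0.11)], [0, np.float64(-1.85), np.float64(-0.29)], [0, np.float64(-2.42), np.float64(-0.55)], [0, np.float64(-2.95), np.float64(-0.9)]]
4 -167.0 [ 0.4492 -0.2731] [[0, n
[... 454 characters left out ...]
47.0 [ 0.4754 -0.2216] [[0, np.float64(0.32), np.float64(-0.54)], [0, np.float64(0.72), np.float64(-1.03)], [0, np.float64(1.18), np.float64(-1.46)], [0, np.float64(1.69), np.float64(-1.82)], [0, np.float64(2.25), np.float64(-2.1)]]
7 -287.0 [ 0.5062 -0.22  ] [[0, np.float64(0.6), np.float64(-0.21)], [0, np.float64(1.21), np.float64(-0.33)], [0, np.float64(1.84), np.float64(-0.36)], [0, np.float64(2.46), np.float64(-0.3)], [0, np.float64(3.08), np.float64(-0.16)]]
8 -327.0 [ 0.5307 -0.2385] [[0, np.float64(0.58), np.float64(0.22)], [0, np.float64(1.13), np.float64(0.53)], [0, np.float64(1.63), np.float64(0.9)], [0, np.float64(2.08), np.float64(1.35)], [0, np.float64(2.45), np.float64(1.85)]]
```

```bash
python3 -m crank '[[0,0.3,0.7,0,0,0,0],[0,0.5,1.3,0,0,0,0],[0,0.6,1.6,0,0,0,0],[0,0.65,1.9,0,0,0,0],[0,0.65,1.9,0,0,0,0]]'
python3 - <<'E'
from h import *
im=eyes.get_image("top");cv2.imwrite("pics/t2.png",cv2.resize(im["color"][175:300,255:415],None,fx=4.5,fy=4.5,interpolation=cv2.INTER_CUBIC))
E
```

```text
clock: 3.02
position: [0.5378, -0.255, 0.0833]
ee_rot: [0.5, 0.5, 0.5, -0.5]
contact_force: [-0.5, 1.3, 1.0]
width: -0.0001
```

View pics/t2.png

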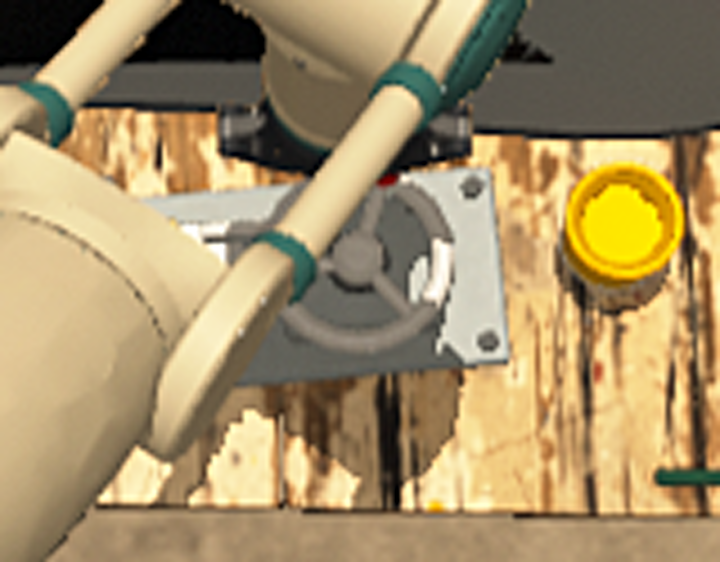

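```bash
sed -i 's/^p0=.*/p0=np.array([.5375,-.256])/; s/^ang=.*/ang=9./; s/round(d\[0\],2)/float(round(d[0],1))/; s/round(-d\[1\],2)/float(round(-d[1],1))/' way.py; python3 way.py
python3 -m crank '[[0,0.0,0.6,0,0,0,0],[0,-0.1,1.3,0,0,0,0],[0,-0.3,1.9,0,0,0,0],[0,-0.6,2.4,0,0,0,0],[0,-1.0,3,0,0,0,0]]'
```

```text
0 -31.0 [ 0.5316 -0.2862] [[0, 0.0, 0.6], [0, 0.0, 1.2], [0, -0.1, 1.9], [0, -0.3, 2.5], [0, -0.6, 3.0]]
1 -71.0 [ 0.5077 -0.3055] [[0, -0.4, 0.5], [0, -0.8, 1.0], [0, -1.3, 1.4], [0, -1.8, 1.7], [0, -2.4, 2.0]]
2 -111.0 [ 0.4769 -0.305 ] [[0, -0.6, 0.1], [0, -1.2, 0.2], [0, -1.8, 0.2], [0, -2.5, 0.1], [0, -3.1, -0.1]]
3 -151.0 [ 0.4536 -0.2848] [[0, -0.5, -0.3], [0, -1.1, -0.6], [0, -1.5, -1.0], [0, -1.9, -1.5], [0, -2.3, -2.0]]
4 -191.0 [ 0.4488 -0.2544] [[0, -0.3, -0.6], [0, -0.4, -1.2], [0, -0.5, -1.8], [0, -0.5, -2.4], [0, -0.5, -3.1]]
5 -231.0 [ 0.4647 -0.228 ] [[0, 0.2, -0.6], [0, 0.4, -1.1], [0, 0.8, -1.7], [0, 1.2, -2.2], [0, 1.6, -2.6]]
6 -271.0 [ 0.4938 -0.218 ] [[0, 0.5, -0.4], [0, 1.1, -0.6], [0, 1.7, -0.8], [0, 2.3, -1.0], [0, 2.9, -1.0]]
7 -311.0 [ 0.5225 -0.229 ] [[0, 0.7, 0.1], [0, 1.3, 0.2], [0, 1.9, 0.4], [0, 2.4, 0.7], [0, 2.9, 1.1]]
8 -351.0 [ 0.5374 -0.256 ] [[0, 0.4, 0.4], [0, 0.8, 0.9], [0, 1.1, 1.5], [0, 1.4, 2.1], [0, 1.5, 2.7]]
clock: 3.7
position: [0.5244, -0.2812, 0.0825]
ee_rot: [0.496, 0.501, 0.504, -0.5]
contact_force: [-5.5, 13.7, 8.3]
width: 0.0001
```

```bash
python3 -m crank '[[0,0,0,0,0,0,0],[0,0,0,0,0,0,0]]'
python3 - <<'E'
from h import *
im=eyes.get_image("top");cv2.imwrite("pics/t3.png",cv2.resize(im["color"][175:300,255:415],None,fx=4.5,fy=4.5,interpolation=cv2.INTER_CUBIC))
im=eyes.get_image("scene");cv2.imwrite("pics/s3.png",im["color"])
E
```

```text
clock: 3.95
position: [0.5252, -0.2822, 0.082]
ee_rot: [0.497, 0.5, 0.503, -0.5]
contact_force: [-2.8, 8.0, 0.1]
width: 0.0
```

View pics/t3.png

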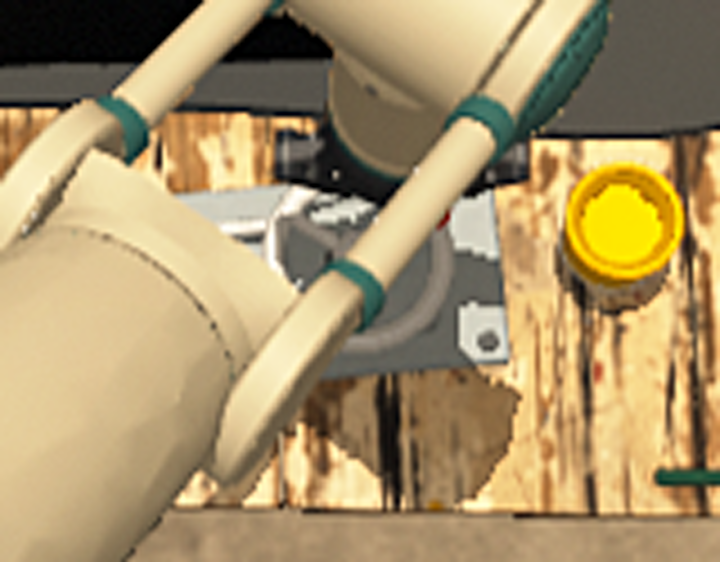

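View pics/s3.png

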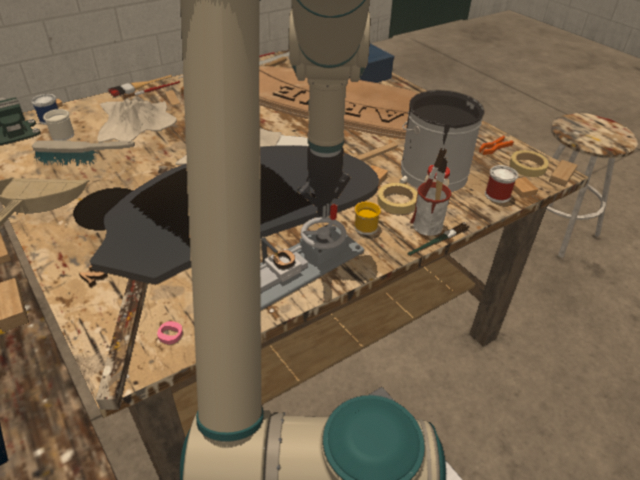

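The scene view shows the red handle at (333,211), pushed just ahead of the fingers. The wheel is turning. I'll continue in short stretches and watch the force.

```bash
python3 -m crank '[[0,0.1,0.8,0,0,0,0],[0,-0.4,1.3,0,0,0,0],[0,-0.9,1.7,0,0,0,0]]';  python3 -m crank '[[0,-0.5,0.2,0,0,0,0],[0,-1.0,0.4,0,0,0,0],[0,-1.0,0.4,0,0,0,0]]'
```

```text
clock: 4.42
position: [0.5194, -0.3034, 0.0835]
ee_rot: [0.501, 0.5, 0.499, -0.5]
contact_force: [2.3, 0.9, -0.6]
width: 0.0
clock: 4.8
position: [0.508, -0.3067, 0.0835]
ee_rot: [-0.5, -0.499, -0.5, 0.5]
contact_force: [0.2, 0.2, -0.1]
width: 0.0
```

```bash
cat > snap.py <<'E'
import sys
from h import *
n=sys.argv[1]
t=eyes.get_image("top");a=cv2.resize(t["color"][185:290,200:400],None,fx=4,fy=4,interpolation=cv2.INTER_CUBIC)
cv2.imwrite(f"pics/t{n}.png",a)
s=eyes.get_image("scene");b=cv2.resize(s["color"][170:320,180:400],None,fx=3.6,fy=3.6,interpolation=cv2.INTER_CUBIC);cv2.imwrite(f"pics/s{n}.png",b)
# red blob centroids
for nm,im,(y0,y1,x0,x1) in(("top",t,(195,285,280,375)),("scene",s,(180,290,200,350))):
    c=im["color"][y0:y1,x0:x1].astype(int);m=(c[...,2]>110)&(c[...,1]<50)&(c[...,0]<60)
    v,u=np.nonzero(m)
    if len(u): print(nm,"red",len(u),u.mean()+x0,v.mean()+y0, at_z(im,u.mean()+x0,v.mean()+y0,.109 if nm=="top" else .093).round(4))
E
python3 snap.py 4
```

```text
top red 2 351.0 230.5 [ 0.4888 -0.3008  0.109 ]
```

View pics/s4.png

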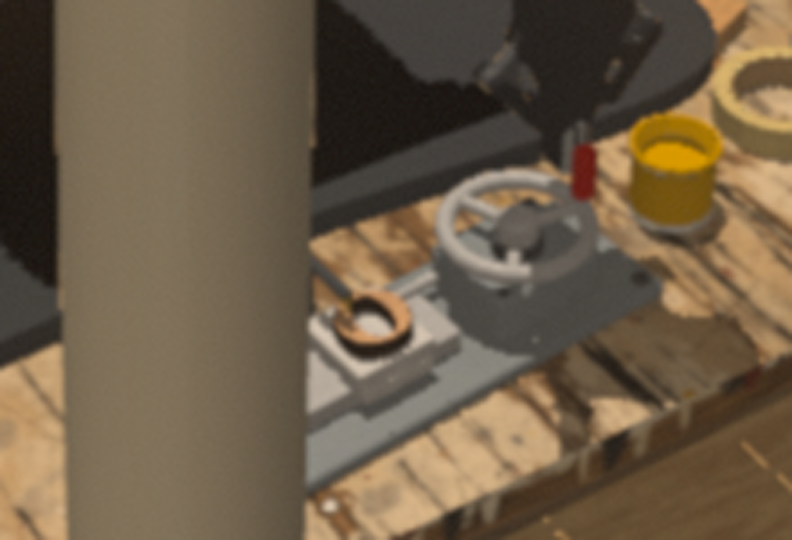

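View pics/t4.png

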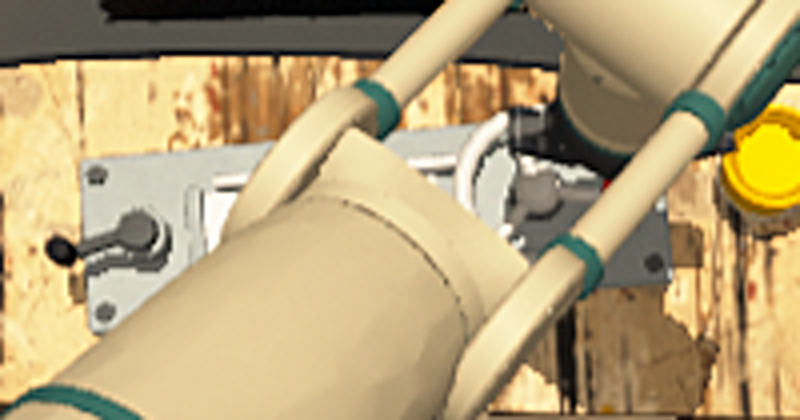

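Scene crop: the handle at (585,172) stands just ahead of the fingertips, at about −95° round. The wheel is on track and the letter ring is on its carriage at (372,322).

```bash
python3 -m crank '[[0,-0.6,0.1,0,0,0,0],[0,-1.2,0.2,0,0,0,0],[0,-1.8,0.2,0,0,0,0],[0,-2.4,0.1,0,0,0,0],[0,-3.0,0,0,0,0,0]]';python3 -m crank '[[0,-0.6,-0.2,0,0,0,0],[0,-1.1,-0.5,0,0,0,0],[0,-1.6,-0.9,0,0,0,0]]'; python3 snap.py 5
```

```text
clock: 5.52
position: [0.4789, -0.3069, 0.0837]
ee_rot: [0.501, 0.5, 0.499, -0.5]
contact_force: [2.4, -1.6, 0.6]
width: -0.0
clock: 5.9
position: [0.4663, -0.2969, 0.0839]
ee_rot: [0.502, 0.502, 0.497, -0.499]
contact_force: [8.8, 1.5, -0.4]
width: 0.0001
top red 25 340.2 248.96 [ 0.4462 -0.2762  0.109 ]
```

View pics/s5.png

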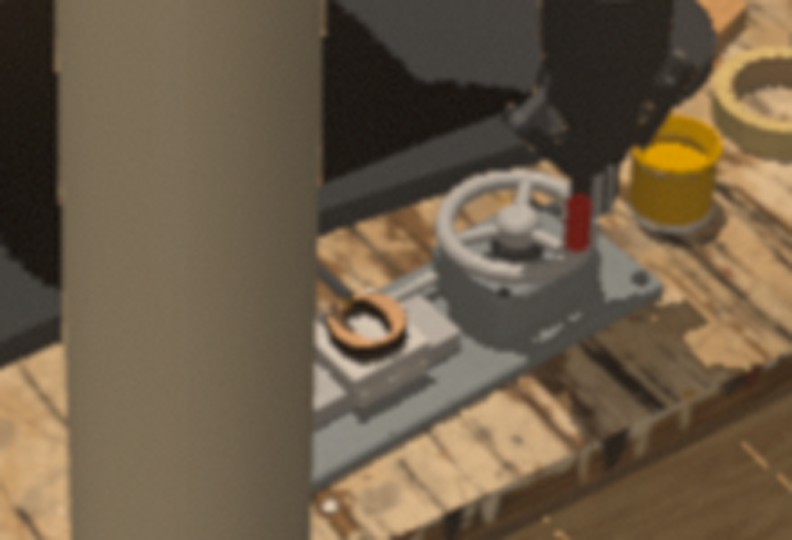

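```bash
python3 -m crank '[[0,-0.4,-0.5,0,0,0,0],[0,-0.9,-1.0,0,0,0,0],[0,-1.3,-1.5,0,0,0,0],[0,-1.5,-2.1,0,0,0,0],[0,-1.6,-2.8,0,0,0,0]]'; python3 snap.py 6
```

```text
clock: 6.62
position: [0.4469, -0.2691, 0.0834]
ee_rot: [0.5, 0.5, 0.5, -0.5]
contact_force: [2.4, -3.4, -0.7]
width: 0.0003
scene red 5 327.4 230.2 [ 0.4687 -0.2561  0.093 ]
```

View pics/s6.png

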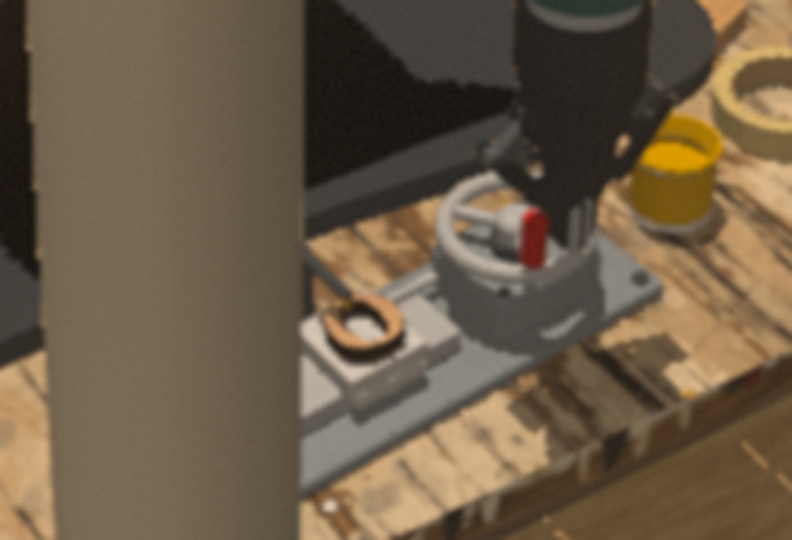

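```bash
python3 -m crank '[[0,0,-0.7,0,0,0,0],[0,0.1,-1.3,0,0,0,0],[0,0.2,-1.9,0,0,0,0],[0,0.4,-2.5,0,0,0,0],[0,0.7,-3.1,0,0,0,0]]'; python3 -m crank '[[0,0.3,-0.6,0,0,0,0],[0,0.7,-1.1,0,0,0,0],[0,1.2,-1.5,0,0,0,0]]'; python3 snap.py 7
```

```text
clock: 7.35
position: [0.4539, -0.2379, 0.0831]
ee_rot: [0.5, 0.5, 0.5, -0.5]
contact_force: [-1.9, -2.4, -1.4]
width: -0.0
clock: 7.72
position: [0.4654, -0.2222, 0.0831]
ee_rot: [0.5, 0.5, 0.501, -0.5]
contact_force: [-2.7, -1.6, -0.2]
width: 0.0002
```

View pics/s7.png

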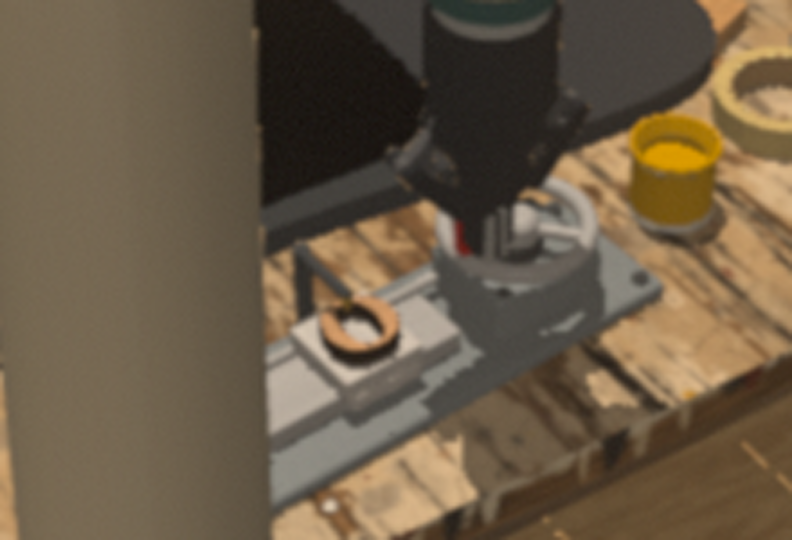

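```bash
python3 -m crank '[[0,0.6,-0.2,0,0,0,0],[0,1.2,-0.4,0,0,0,0],[0,1.9,-0.6,0,0,0,0],[0,2.5,-0.7,0,0,0,0],[0,3.1,-0.7,0,0,0,0]]'; python3 snap.py 8
```

```text
clock: 8.45
position: [0.4972, -0.2165, 0.0834]
ee_rot: [0.5, 0.5, 0.5, -0.5]
contact_force: [-3.9, -1.9, 1.8]
width: -0.0001
```

View pics/s8.png

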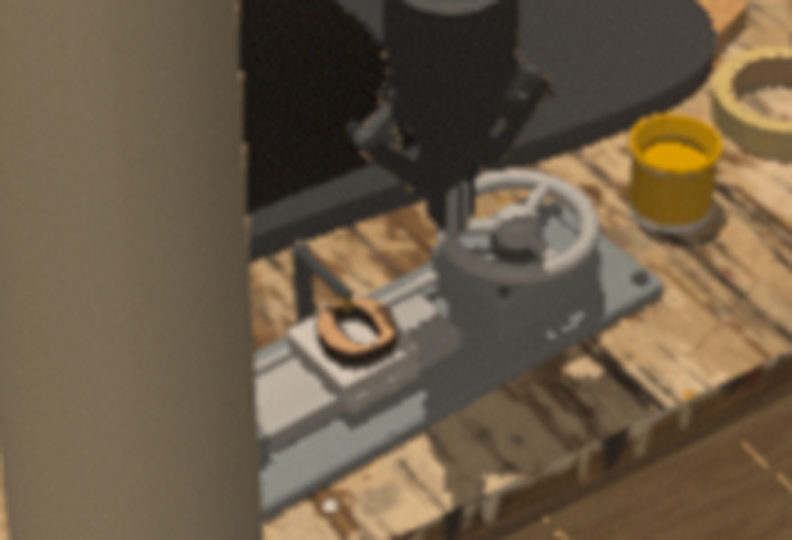

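View pics/t8.png

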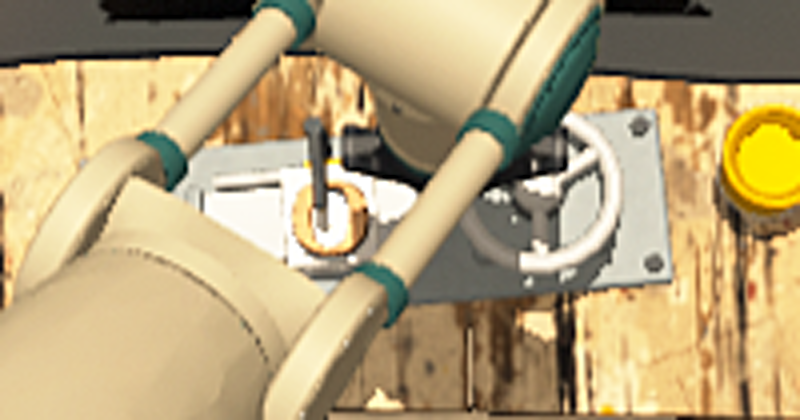

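```bash
python3 -m crank '[[0,0.7,0.1,0,0,0,0],[0,1.3,0.3,0,0,0,0],[0,1.9,0.5,0,0,0,0],[0,2.5,0.8,0,0,0,0],[0,3.0,1.3,0,0,0,0]]'; python3 snap.py 9
```

```text
clock: 9.18
position: [0.5239, -0.2295, 0.0828]
ee_rot: [0.499, 0.498, 0.502, -0.501]
contact_force: [-8.0, -0.4, 2.2]
width: -0.0001
```

View pics/t9.png

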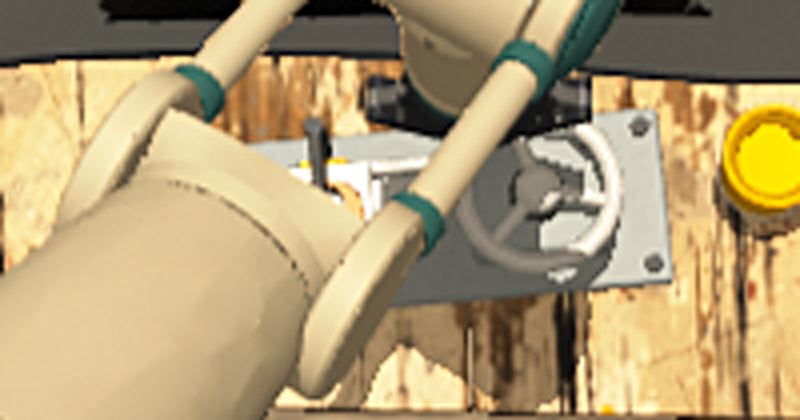

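```bash
python3 -m crank '[[0,0.4,0.4,0,0,0,0],[0,0.7,0.9,0,0,0,0],[0,0.9,1.3,0,0,0,0],[0,0.9,1.6,0,0,0,0],[0,0.9,1.6,0,0,0,0]]'; python3 snap.py 10
```

```text
clock: 9.9
position: [0.5369, -0.2458, 0.0835]
ee_rot: [0.501, 0.5, 0.499, -0.5]
contact_force: [1.4, 0.4, -0.7]
width: 0.0
top red 1 336.0 215.0 [ 0.5247 -0.2667  0.109 ]
```

View pics/t10.png

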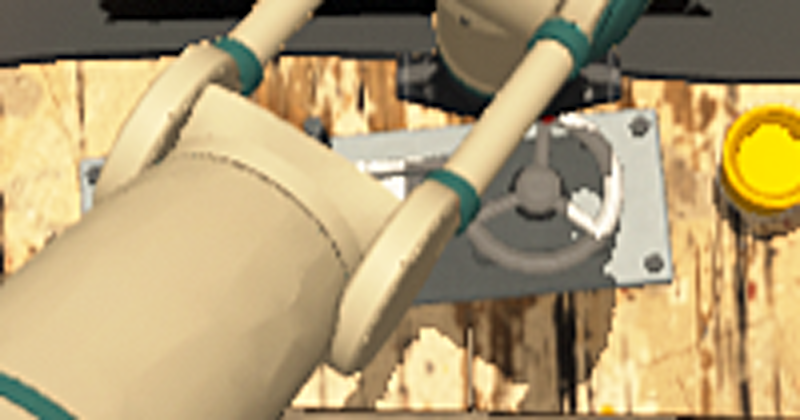

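View pics/s10.png

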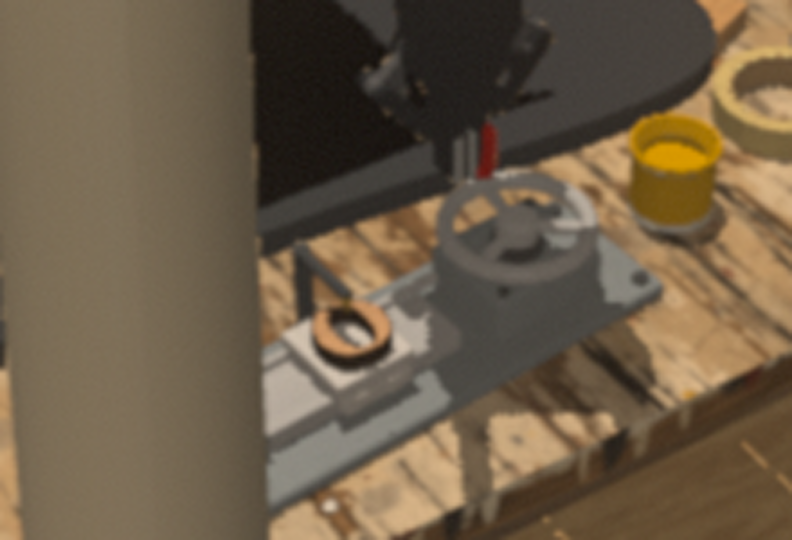

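```bash
python3 -m crank '[[0,0,0.3,0,0,0,0],[0,0,0.5,0,0,0,0],[0,0,0.7,0,0,0,0],[0,0,0.7,0,0,0,0],[0,0,0.7,0,0,0,0]]'; python3 -m crank '[[0,0.1,-0.8,0,0,0,0],[0,0.1,-1.6,0,0,0,0],[-5,0,-2.5,0,0,0,0],[-8,-6,-2.5,0,0,0,0],[-8,-12,-2.5,0,0,0,0]]'
```

```text
clock: 10.62
position: [0.5355, -0.2525, 0.0832]
ee_rot: [-0.5, -0.5, -0.5, 0.5]
contact_force: [0.7, 1.5, 0.3]
width: 0.0003
clock: 11.25
position: [0.418, -0.2278, 0.1654]
ee_rot: [0.503, 0.499, 0.499, -0.499]
contact_force: [-1.1, -1.8, 0.3]
width: -0.0001
```

```bash
python3 -m crank '[[0,-6,0,0,0,0,0],[0,-12,0,0,0,0,0],[0,-14,0,0,0,0,0]]'; python3 snap.py 11
```

```text
clock: 11.62
position: [0.2741, -0.2253, 0.163]
ee_rot: [-0.499, -0.5, -0.5, 0.501]
contact_force: [0.8, -1.4, -0.3]
width: 0.0005
top red 35 339.0857142857143 210.74285714285713 [ 0.5347 -0.2737  0.109 ]
scene red 22 316.6363636363636 205.22727272727272 [ 0.5538 -0.2847  0.093 ]
```

View pics/t11.png

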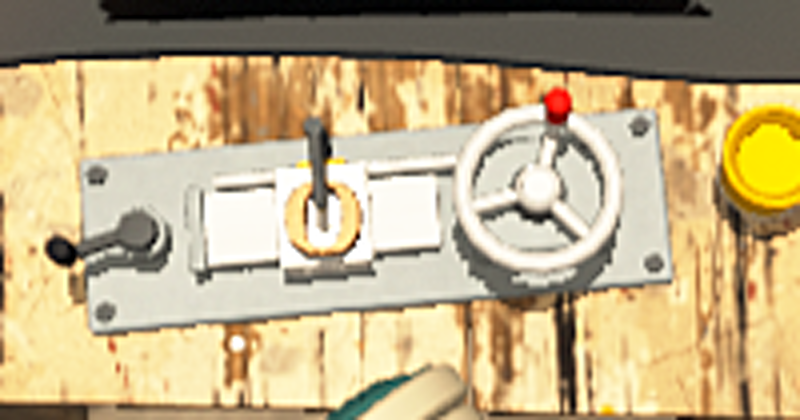

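The wheel's spokes and handle look the same as at the start, and the carriage has moved on. I'll compare the handle blob numerically with the first image.

Run:
```python
from h import *
import pickle
for im in (pickle.load(open("top0.pkl","rb")),eyes.get_image("top")):
    c=im["color"][195:230,310:375].astype(float)
    w=np.clip(c[...,2]-c[...,1]*1.0-60,0,None)*((c[...,1]<120)&(c[...,0]<120)); v,u=np.mgrid[195:230,310:375]
    print((w*u).sum()/w.sum(),(w*v).sum()/w.sum(),at_z(im,(w*u).sum()/w.sum(),(w*v).sum()/w.sum(),.105).round(4))
print(manip.get_state()["clock"],manip.get_state()["position"])
```

```text
339.0476661718621 210.16823354774863 [ 0.5369 -0.2737  0.105 ]
339.09178423236517 210.1888796680498 [ 0.5369 -0.2738  0.105 ]
11.775 [ 0.27698964 -0.22686836  0.16350348]
```

The handle is back within 0.2 mm of its starting place. The lever is next: I'll stand the fingertips behind the knob on its far side.

```bash
python3 -m crank '[[0,4,-5,0,0,0,0],[0,8,-10,0,0,0,0],[0,12,-15,0,0,0,0],[0,17,-20,0,0,0,0],[0,21.2,-24.8,0,0,0,0]]'; python3 -m crank '[[0,0,0,0,0,0,0],[0,0,0,0,0,0,0]]'; python3 snap.py 12
```

```text
clock: 12.4
position: [0.4828, 0.0133, 0.1632]
ee_rot: [0.501, 0.5, 0.5, -0.499]
contact_force: [0.9, -1.4, 0.0]
width: -0.0
clock: 12.65
position: [0.4802, 0.0113, 0.1626]
ee_rot: [0.5, 0.499, 0.501, -0.5]
contact_force: [0.5, -0.7, -0.4]
width: -0.0002
top red 36 339.05555555555554 210.97222222222223 [ 0.5341 -0.2737  0.109 ]
scene red 22 316.6363636363636 205.22727272727272 [ 0.5538 -0.2847  0.093 ]
```

View pics/t12.png

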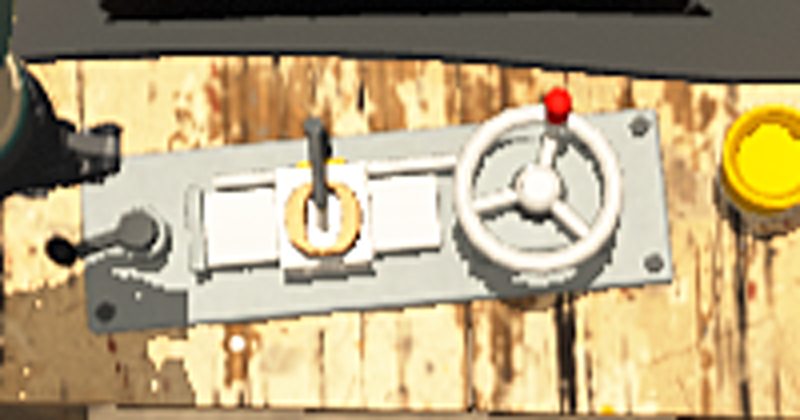

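```bash
python3 -m crank '[[0,0.9,-0.9,0,0,0,0],[0,0.9,-0.9,0,0,0,0],[5,0.9,-0.9,0,0,0,0],[8,0.9,-0.9,0,0,0,0],[8,0.9,-0.9,0,0,0,0]]'
python3 - <<'E'
from h import *
s=manip.get_state();print(s["position"],s["contact_force"])
E
```

```text
clock: 13.38
position: [0.487, 0.0192, 0.0815]
ee_rot: [-0.498, -0.499, -0.501, 0.501]
contact_force: [-0.6, 0.1, -0.4]
width: 0.0
[0.4869992  0.01920093 0.0815132 ] [-0.57335251  0.08326155 -0.36606423]
```

```bash
python3 -m crank '[[1.2,0,0,0,0,0,0],[2.4,0,0,0,0,0,0],[2.4,0,0,0,0,0,0]]'; python3 -m crank '[[0,-0.5,0,0,0,0,0],[0,-1.0,0,0,0,0,0],[0,-1.5,0,0,0,0,0],[0,-2.0,0,0,0,0,0],[0,-2.0,0,0,0,0,0]]'; python3 snap.py 13
```

```text
clock: 13.75
position: [0.4886, 0.0194, 0.0588]
ee_rot: [0.5, 0.5, 0.5, -0.5]
contact_force: [-0.2, -1.2, -0.2]
width: -0.0
clock: 14.38
position: [0.4692, 0.0192, 0.0596]
ee_rot: [0.5, 0.5, 0.5, -0.5]
contact_force: [1.7, -1.2, 2.1]
width: 0.0
top red 36 339.0 211.05555555555554 [ 0.5339 -0.2735  0.109 ]
scene red 22 316.6818181818182 205.45454545454544 [ 0.553  -0.2843  0.093 ]
```

View pics/t13.png

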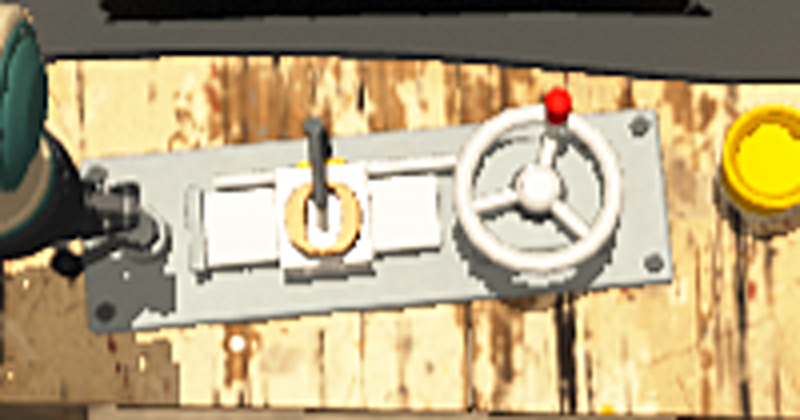

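```bash
python3 -m crank '[[0,-0.7,0,0,0,0,0],[0,-1.3,0.1,0,0,0,0],[0,-1.9,0.3,0,0,0,0],[0,-2.5,0.6,0,0,0,0],[0,-3.0,1.0,0,0,0,0]]'; python3 snap.py 14
```

```text
clock: 15.1
position: [0.4384, 0.0096, 0.0592]
ee_rot: [0.5, 0.5, 0.5, -0.5]
contact_force: [1.7, 1.5, 0.0]
width: 0.0003
top red 36 339.0 211.05555555555554 [ 0.5339 -0.2735  0.109 ]
scene red 24 316.625 205.25 [ 0.5537 -0.2846  0.093 ]
```

View pics/t14.png

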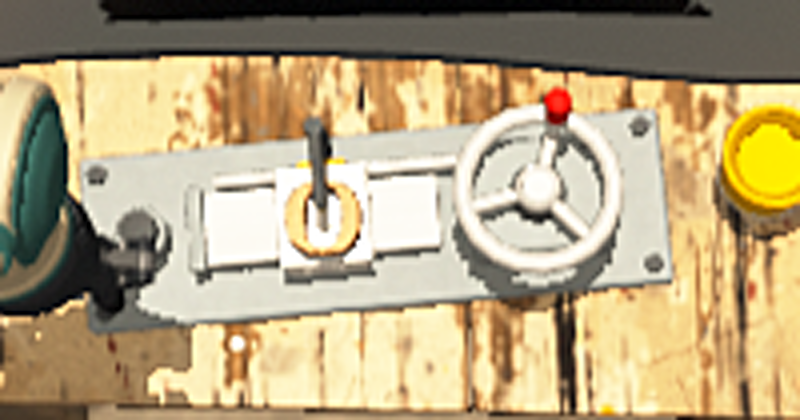

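Knob at crop pixel (112,298), well past halfway. I'll push on gently to the stop.

```bash
python3 -m crank '[[0,-0.4,0.5,0,0,0,0],[0,-0.8,0.9,0,0,0,0],[0,-0.9,1.3,0,0,0,0],[0,-0.9,1.3,0,0,0,0]]'; python3 -m crank '[[0,0,0.2,0,0,0,0],[0,0,0.4,0,0,0,0],[0,0,0.4,0,0,0,0]]'
```

```text
clock: 15.7
position: [0.4295, -0.0024, 0.0591]
ee_rot: [0.498, 0.501, 0.5, -0.5]
contact_force: [1.2, 6.1, -0.5]
width: -0.0001
clock: 16.08
position: [0.4294, -0.0032, 0.0591]
ee_rot: [0.496, 0.503, 0.501, -0.499]
contact_force: [2.3, 18.5, 1.4]
width: -0.0004
```

The fingers stalled at y ≈ −0.003 with the force rising to 18 N, so the lever is at its stop. I'll back off and look.

```bash
python3 -m crank '[[0,0,-1,0,0,0,0],[0,0,-2.5,0,0,0,0],[-5,0,-2.5,0,0,0,0],[-10,-5,-2.5,0,0,0,0],[-12,-11,-2.5,0,0,0,0]]'; python3 -m crank '[[0,-5,0,0,0,0,0],[0,-5,0,0,0,0,0]]'; python3 snap.py 15
python3 - <<'E'
from h import *
im=eyes.get_image("top")
cv2.imwrite("pics/full15.png",im["color"])
f=lambda x,y,z: at_z(im,200+(x+.5)/4-.5,185+(y+.5)/4-.5,z)
print(manip.get_state()["position"],manip.get_state()["contact_force"])
E
```

```text
clock: 16.7
position: [0.3285, 0.0171, 0.1783]
ee_rot: [0.502, 0.5, 0.499, -0.499]
contact_force: [-1.7, -1.4, -0.1]
width: 0.0002
clock: 16.95
position: [0.2734, 0.0179, 0.1758]
ee_rot: [-0.5, -0.499, -0.5, 0.501]
contact_force: [1.0, -0.4, -0.1]
width: -0.0001
top red 34 339.05882352941177 210.88235294117646 [ 0.5343 -0.2737  0.109 ]
scene red 24 316.5416666666667 205.75 [ 0.5523 -0.2835  0.093 ]
[0.27872139 0.01718403 0.17656796] [-0.36262228 -0.6551372   0.99021156]
```

View pics/t15.png

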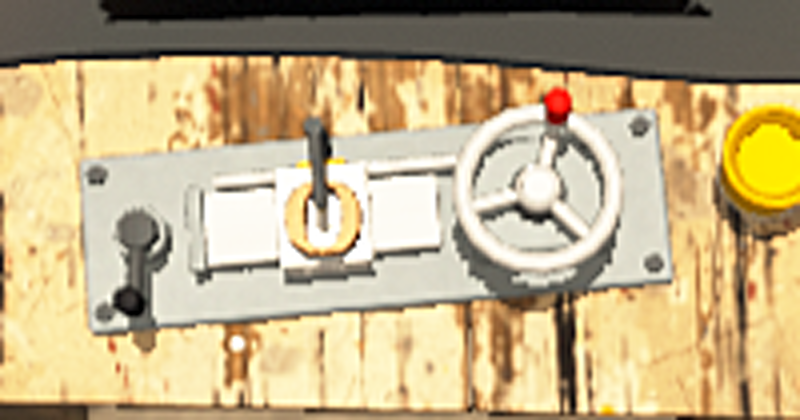

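View pics/full15.png

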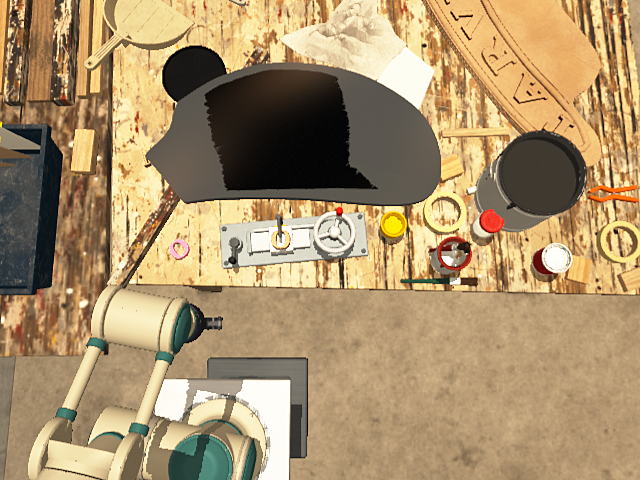

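Run:
```python
from h import *
im=eyes.get_image("top")
f=lambda x,y,z: at_z(im,200+(x+.5)/4-.5,185+(y+.5)/4-.5,z)
d=(f(129,299,.073)-f(138,230,.051))[:2];e=np.array([-.0941,.9956]);ex=np.array([e[1],-e[0]])
print("lever rad",np.arctan2(-d@ex,d@e),np.linalg.norm(d))
l=f(323,219,.056);c=f(323,221,.043);print("letter-carriage",(l-c)[:2])
s=manip.get_state();print(s["clock"],s["qd"].round(3))
```

```text
lever rad 1.473242636944925 0.044305024400205284
letter-carriage [-0.00101577 -0.00109128]
17.15 [ 0.     0.016 -0.005  0.002  0.007 -0.001]
```

The lever reads about 1.47 rad, at its stop. The handle is in place, the letter is centred, the bystanders haven't moved and the arm is clear, so I'm handing in.

```bash
python3 -c "
from rig import manip
print(manip.sign_off())"
```

```text
the job is handed in; nothing more can be done
None
```

I pushed the wheel one full turn clockwise by its red handle with the shut fingertips. I then pushed the lock lever round to its stop, backed away and handed the job in at about 17 s of the 72 s allowed. No verdict was reported.

My last checks from the pictures:
- **Handle:** it was back within about 0.2 mm of its starting place right after the turn. It was still at the same pixels once the lever was locked.
- **Lever:** the angle reads about 1.47 rad. The stop is at 1.45, so this agrees within camera error, and the fingers stalled there.
- **Letter:** it lies on its carriage about 1–2 mm from the centre, and the carriage has moved on from the wheel.
- **Bystanders:** none showed any movement in the pictures. I compared these by eye rather than measuring each one.
- **Forces:** the highest wrist reading at the wheel was about 17 N, and about 19 N against the lever stop. These are readings at the end of each move, so a brief higher peak in between would not show.

No check failed. The scene camera's height-based estimate of the handle position was about 2 cm off from the top camera's. I used only the top camera for position, and the scene camera's reading barely changed after the turn.

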